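Mist and stopper the insulated flask

ROBOT

A 6-joint arm with a two-finger parallel gripper is mounted at the origin on the work surface. World frame = base frame: x ahead of the robot, y to its left, z up, the work surface at z = 0. Lengths are in m, angles in rad, forces in N, time in s.
With the tool pointing down it reaches from about 0.25 to 0.775 m from the base axis. Payload 4 kg.
Tool frame: the origin (TCP) lies midway between the tips of the shut fingers; the grasp point (between the pads) lies 19 mm behind it; z points along the fingers, y is the line along which they close (so a half turn about z gives the same grasp; the last joint's range is limited). The gripper opens to 94 mm and grips with 3 to 60 N. Pads are 16 mm wide; open, the fingers measure 119 mm over their backs; the gripper's body (75 mm by 177 mm) begins 78 mm behind the grasp point.
Start: joints at [1.136, 0.087, 1.371, -0, 1.684, -0.103], TCP at [0.179, 0.52, 0.206] pointing down, gripper open.
Joint ranges: [-3.1, 3.1], [-0.76, 2.03], [0.27, 2.55], [-1.08, 4.22], [0.17, 2.65], [-2.57, 2.57]. Speed limits (rad/s): [2.79, 2.79, 3.14, 3.14, 3.14, 3.14].

INTERFACE

Orientations are given as a rotation vector (axis times angle).
In Python, from rig import manip gives the robot as it stands.
- The arm moves only by the tool drive_tool, never from a script. Its argument "steps" is one flat list of numbers, 5 for each row, row after row: the finger opening in cm, from 0 to 9.4, then the shift along the tool's x, y, z in cm, then the turn about the tool's z in rad. In form: [hand, x, y, z, yaw, hand, x, y, z, yaw, ...]. A call has 1 to 20 rows; each row is the pose to reach, as a shift and turn from the pose commanded when the call began, along the tool's axes at that moment; what a row does not reach only later rows make up. A row lasts 1/12 s, in which the tool goes at most 41.7 mm and 7.16 degrees, less where a joint would pass 70% of its speed; a pose out of reach is approached as far as the arm can. A call with a gripper value outside its range is refused whole. The fingers move at their own pace and stop on an object; "force" is the grip in N (left out, the last holds). Time passes only in rows, so rows that repeat a pose let the fingers close. It gives the time, the measured TCP pose, the force, the opening and the grip force at its end, in the units of the state.
- manip.get_obs(): the state, without advancing time (a new reading comes with each control period).
- manip.grab_frame(name): name is "scene" or "top" or "wrist"; returns a dict with "frame" (480x640x3 uint8, blue, green, red), "vertical_fov" (degrees; the focal length in pixels is half the picture's height over the tangent of half this angle, whatever the lens; pixels are square), "cx", "cy" (the principal point, pixels), "R" (3x3) and "t" (3): a world point X has camera coordinates R X + t. Camera axes: x right, y down, z forward; pixel columns grow to the right and rows downward; lengths in m; the calibration is good to about 2 mm. A picture is of the moment at which its call begins. There is no depth.
- manip.sign_off(): hands the job in; it is judged then, once.
Trained networks look in the newest picture that a camera, given by its name, has taken for a name from the list of things; names that differ only in an ending like _2 or _b are one class to them, and where a whole thing is asked for, a point or a joint stands for the part that bears it (a point fixed in the world has none). Each returns a list of dicts, best first, with "conf" (0 to 1); they miss things now and then, are a little off and sometimes report something else, mostly with a low value. They report only what shows in the picture. A call takes as long as a camera call.
- manip.look_for(name, camera): "xyz" ([x, y, z] in m, in world coordinates, good to about 4 mm: the middle of the surface that is visible of it).
- manip.outline_of(name, camera): "region" (480x640 bool, what is visible of it).
The state is a dict: "time": time; "qpos": joint angles; "joint_vel": joint speeds; "tau": joint torques, N m; "eef_pos": TCP position; "tcp_rot": TCP orientation; "ft_force": force on the tool from outside, world axes, zero at the start; "wrist_torque": the same for the moment, N m; "finger_gap": finger opening in m; "finger_force": force on a finger pad.
Only numpy, scipy, OpenCV 4.12 (cv2) and the standard library are available. Lean on these libraries where they do the work, as an engineer would, in place of code of your own. Each camera call takes 0.05 s, during which the arm holds its last target. There are 200 camera calls.

TASK

Close up the insulated steel flask on the sanitising stand: first press the spray bottle's pump head all the way down and let it spring back up, so that it mists the flask's mouth, then put the larger of the two stoppers from the black tray into the flask's neck, fully home with its flange flat on the rim. Lower the stopper in rather than dropping it, and leave the flask and everything else standing where they are.

Things in the scene. Friction and masses are not known exactly. Their poses are not given: they have to be found in the camera images.
- stand: Fixed sanitising stand: aluminium base plate 300 x 150 x 8 mm, origin at centre of its underside, long side along x. White spray bottle (64 mm diameter, clamp ring 72 mm) clamped upright at x = -85 mm. At x = +140 to +148 mm an upright clear splash screen in a steel frame, 140 mm wide along y (centred), rises to 285 mm above the table. The flask stands between, near x = +70 mm
- nozzle (a joint): Travel of the spray bottle's sprung pump head, in m: 0 = up, 0.008 = fully down; about 1.6 N starts it and 5 N takes it fully down
- nozzle_top (a point): Centre of the top face of the pump head (a white push cap 30 mm across its top, with a spout 12 mm thick reaching 46 mm from the axis towards the flask, 12 mm below the top face); 207 mm above the table when up; z is up
- flask: The open insulated steel flask, loose, standing on the stand's base plate: 140 mm tall, body 100 mm in diameter up to 85 mm, then a shoulder to a neck 68 mm in outer diameter from 98 mm up; origin at the centre of its underside, z up; 0.9 kg
- flask_mouth (a point): Centre of the flask's rim, 140 mm above the flask's underside; the neck's bore is 56 mm in diameter and 41 mm deep; z points up out of the flask
- tray: Fixed black plastic tray (a crate lid) 320 x 150 mm, long side along its x, floor 6 mm thick, rim 16 mm high; origin at the centre of its underside. The two stoppers and a canister stand on it
- stopper: The larger stopper, which fits the flask, loose, upright on its foot, 80 mm tall, about 0.15 kg; origin at the centre of its foot, z up. Black rubber plug tapering from 44 mm diameter at the foot to 54 mm at 35 mm height; white flange 72 mm in diameter from 35 to 45 mm; on it a white grip bar 60 mm long (along x), 18 mm thick (along y), from 45 to 80 mm height
- small_stopper: A smaller stopper of the same make, for another flask; leave it. 68 mm tall, flange 52 mm in diameter, grip bar 42 x 14 mm along its x; origin at the centre of its foot
- canister: Bystander: closed steel canister, 58 mm in diameter, 170 mm tall, standing on the tray near its +x end; origin at the centre of its underside
- tiffin: Bystander: steel four-tier lunch carrier, 114 mm across its frame, 248 mm tall, 1.2 kg, on the table; origin at the centre of its underside
- jar: Bystander: blue insulated jar with a white lid, 80 mm in diameter, 106 mm tall, on the table near the robot; origin at the centre of its underside

How it is judged:
On the way, in this order (a step that is already met when the one before it is completed fails the run):
1. the pump head is pressed down (at least 6 of its 8 mm) (value of joint nozzle above 0.006 m), for 0.05 s.
2. the pump head is back up (value of joint nozzle below 0.002 m), for 0.1 s.
3. the larger stopper is fully home in the flask's neck (z of stopper in the frame of flask_mouth below -0.0315 m and horizontal distance between stopper and flask below 0.006 m and angle between the z axis of stopper and the z axis of flask, either way round below 0.07 rad), for 0.2 s.
At the end, for the whole second after the job is handed in: Larger stopper home in the flask neck: foot at least 31.5 mm below the rim (35 is flush), within 6 mm of the flask axis and 0.07 rad of square; flask upright (0.06 rad) within 30 mm of its start; pump head up (within 2 mm); stopper and flask at rest (under 20 mm/s) (all of step 3 and angle between flask's own z axis and vertical below 0.06 rad and distance of flask from where it was at the start of the episode below 0.03 m and linear speed of each of stopper, flask below 0.02 m/s and value of joint nozzle below 0.002 m); the robot touches nothing.
It fails at once if the stopper is let go above the flask, its foot not yet 5 mm into the neck (dropped in) (horizontal distance between stopper and flask below 0.04 m and z of stopper in the frame of flask_mouth above -0.005 m and contact force between stopper and the fingers below 0.05 N).
It fails at once if the flask is pushed more than 30 mm or tipped more than 0.3 rad (distance of flask from where it was at the start of the episode above 0.03 m or angle between flask's own z axis and vertical above 0.3 rad).
It fails at once if the small stopper, canister, lunch carrier or jar is shifted more than 30 mm or knocked over (distance of any of small_stopper, canister, tiffin, jar from where it was at the start of the episode above 0.03 m or angle between any of small_stopper, canister, tiffin, jar's own z axis and vertical above 0.4 rad).
It also fails if it takes over 66 s, if anything falls off the work surface, if the arm or the gripper's body presses on something with over 40 N, if the wrist force passes 120 N, or if a joint passes its speed limit or range.

## Working session

There is one attempt and no reset: what is moved stays moved. The work goes in short steps, Python scripts to look and compute and a tool call to move; the robot and the scene stay as the last step left them, time stands still between calls to the robot, and variables do not carry over. Pictures are saved under pics/ and viewed, at most 13 in all, crops included, and the job is handed in when it is done.

Besides the shell and the picture viewer there is one more tool, called after ">>>" by a JSON object that holds its "name" and its "arguments". drive_tool: Moves the arm, as the interface text tells. Its arguments: {"type":"object","properties":{"steps":{"type":"array","items":{"type":"number"}},"force":{"type":"number"}},"required":["steps"]}

```bash
mkdir -p pics
cat > h.py <<'E'
from rig import manip
import numpy as np, cv2
def cam(n):
    f=manip.grab_frame(n); F=240/np.tan(np.radians(f["vertical_fov"])/2)
    K=np.array([[F,0,f["cx"]],[0,F,f["cy"]],[0,0,1]]); return f,K
def proj(f,K,X):
    p=K@(f["R"]@np.array(X,float)+f["t"]); return p[:2]/p[2]
def ray(f,K,uv,z):
    d=f["R"].T@np.linalg.inv(K)@np.array([*uv,1.]); c=-f["R"].T@f["t"]; return c+d*(z-c[2])/d[2]
E
python3 - <<'E'
from h import *
ims=[]
for n in ["scene","top"]:
    f,K=cam(n); cv2.imwrite(f"pics/{n}0.png",f["frame"])
    print(n,(-f["R"].T@f["t"]).round(3),f["R"][2].round(2))
    for o in ["stand","nozzle_top","flask","flask_mouth","tray","stopper","small_stopper","canister","tiffin","jar"]:
        print(o,[(np.round(d["xyz"],3).tolist(),round(d["conf"],2)) for d in manip.look_for(o,n)[:3]])
o=manip.get_obs();print({k:np.round(v,3).tolist() for k,v in o.items()})
E
```

```text
scene [ 1.064 -0.46   0.709] [-0.58  0.51 -0.64]
stand [([0.567, 0.094, 0.13], 0.6)]
nozzle_top [([0.56, 0.31, 0.198], 0.76)]
flask [([0.605, 0.161, 0.099], 0.73)]
flask_mouth [([0.601, 0.162, 0.1], 0.75)]
tray [([0.528, -0.271, 0.007], 0.68)]
stopper []
small_stopper [([0.516, -0.204, 0.054], 0.67)]
canister [([0.542, -0.401, 0.109], 0.7)]
tiffin [([0.742, -0.021, 0.137], 0.79)]
jar [([0.411, -0.01, 0.064], 0.72)]
top [0.434 0.002 1.078] [ 0.1  -0.03 -0.99]
stand [([0.538, 0.273, 0.007], 0.68)]
nozzle_top [([0.548, 0.3, 0.2], 0.52)]
flask [([0.563, 0.165, 0.106], 0.6), ([0.499, -0.286, 0.084], 0.46)]
flask_mouth [([0.566, 0.164, 0.106], 0.89)]
tray [([0.546, 0.302, 0.2], 0.62), ([0.496, -0.261, 0.001], 0.58)]
stopper [([0.496, -0.288, 0.086], 0.63)]
small_stopper [([0.508, -0.197, 0.074], 0.52), ([0.548, 0.305, 0.2], 0.3)]
canister [([0.508, -0.371, 0.119], 0.88)]
tiffin [([0.683, 0.017, 0.15], 0.9)]
jar [([0.392, 0.008, 0.102], 0.78), ([0.539, 0.273, 0.008], 0.66), ([0.51, -0.367, 0.12], 0.65)]
{'time': 1.1, 'qpos': [1.136, 0.087, 1.371, 0.0, 1.684, -0.103], 'joint_vel': [-0.0, -0.001, 0.0, -0.0, 0.0, 0.0], 'tau': [-0.0, -34.005, -30.261, 0.072, 0.024, 0.0], 'eef_pos': [0.179, 0.52, 0.205], 'tcp_rot': [-0.519, -3.098, -0.0], 'ft_force': [0.1, 0.315, -0.089], 'wrist_torque': [-0.009, -0.033, 0.034], 'finger_force': 0.0, 'finger_gap': 0.094}
```

View pics/scene0.png

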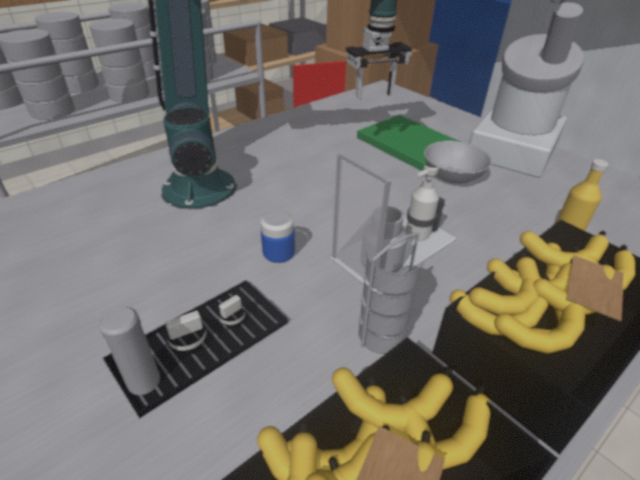

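View pics/top0.png

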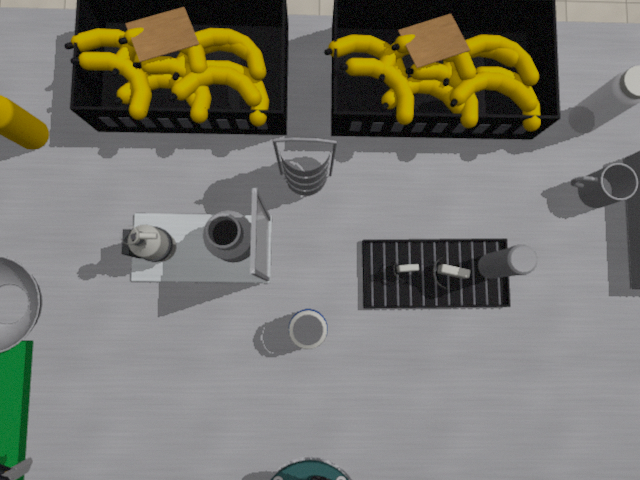

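The scene view shows the stand with the bottle at (425,195), the flask behind the clear screen at (385,230), and the tray with the canister, large stopper (185,328) and small one (231,308). In the top view the bottle is at (148,240), the flask mouth at (228,232), the screen at x≈262, the large stopper bar at (453,270), the small one at (407,268) and the canister at (520,260).

Run:
```python
from h import *
f,K=cam("top"); im=f["frame"]
a=cv2.resize(im[195:295,120:280],None,fx=5,fy=5,interpolation=cv2.INTER_CUBIC)
b=cv2.resize(im[230:315,380:540],None,fx=5,fy=5,interpolation=cv2.INTER_CUBIC)
cv2.imwrite("pics/a.png",a);cv2.imwrite("pics/b.png",b)
np.savez("top.npz",K=K,R=f["R"],t=f["t"])
# stand corners/tray corners approx
for uv in [(133,214),(131,282),(270,282)]: print("stand",ray(f,K,uv,.008).round(3))
for uv in [(363,240),(363,308),(509,306),(506,239)]: print("tray",ray(f,K,uv,.016).round(3))
for n,z in [("flask_mouth",.148),("nozzle_top",.207),("stopper",.086),("small_stopper",.07)]:
    for d in manip.outline_of(n,"top")[:2]:
        m=d["region"];ys,xs=np.nonzero(m)
        print(n,round(d["conf"],2),m.sum(),(xs.min(),xs.max(),ys.min(),ys.max()),(xs.mean(),ys.mean()),cv2.minAreaRect(np.c_[xs,ys].astype(np.float32)))
```

```text
stand [0.623 0.39  0.008]
stand [0.475 0.387 0.008]
stand [0.477 0.089 0.008]
tray [ 0.571 -0.112  0.016]
tray [ 0.423 -0.112  0.016]
tray [ 0.43  -0.431  0.016]
tray [ 0.576 -0.428  0.016]
flask_mouth 0.85 2029 (np.int64(203), np.int64(250), np.int64(210), np.int64(261)) (np.float64(228.09167077378018), np.float64(235.53622474125186)) ((226.5, 235.5), (51.0, 47.0), 90.0)
nozzle_top 0.64 201 (np.int64(131), np.int64(157), np.int64(229), np.int64(244)) (np.float64(144.14427860696517), np.float64(235.60199004975124)) ((143.0283203125, 234.27520751953125), (13.75699520111084, 27.68227195739746), 75.3791275024414)
stopper 0.63 391 (np.int64(435), np.int64(470), np.int64(264), np.int64(278)) (np.float64(451.4987212276215), np.float64(270.8081841432225)) ((452.5, 271.0), (14.0, 35.0), 90.0)
small_stopper 0.65 147 (np.int64(396), np.int64(418), np.int64(264), np.int64(271)) (np.float64(407.86394557823127), np.float64(267.42857142857144)) ((407.0, 267.5), (7.0, 22.0), 90.0)
```

View pics/a.png

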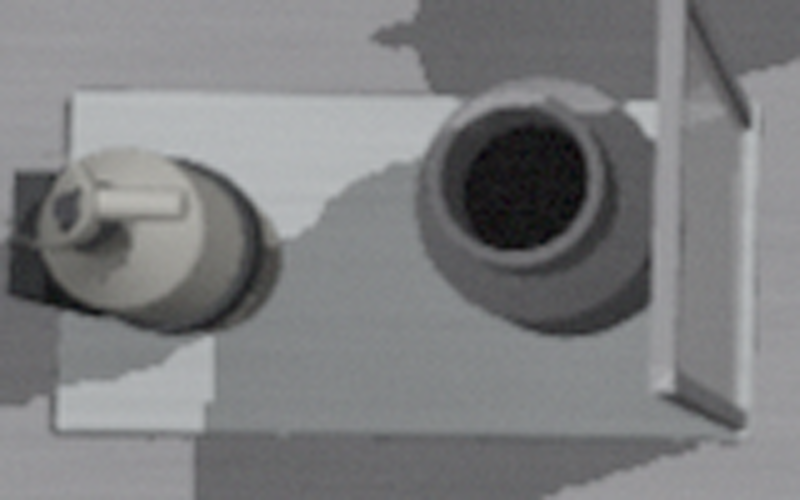

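View pics/b.png

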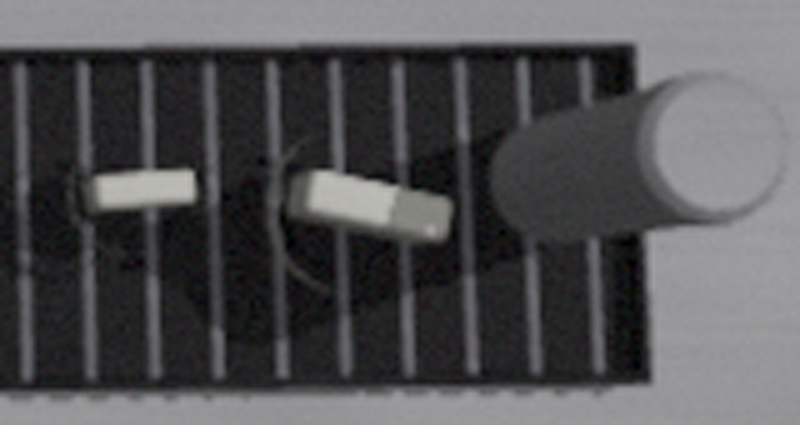

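The crops show the stand's plate corners, the flask rim centred near top-image (224.8, 232.4), the pump head near (135,236) with its spout pointing toward the flask, and the large stopper's bar centred near (455.5,271), tilted about 9° from the tray's long side. I'll hover over the pump head first, with the fingers turned to suit the bar.

>>> {"name": "drive_tool", "arguments": {"steps": [9.4,0,0,-4,0,9.4,0,0,-8,0,0,-41.5,-6.5,-10,0.3,0,-41.5,-6.5,-10,0.6,0,-41.5,-6.5,-10,0.9,0,-41.5,-6.5,-10,1.2,0,-41.5,-6.5,-10,1.4,0,-41.5,-6.5,-10,1.4,0,-41.5,-6.5,-10,1.4,0,-41.5,-6.5,-10,1.4,0,-41.5,-6.5,-10,1.4,0,-41.5,-6.5,-10,1.4,0,-41.5,-6.5,-10,1.4,0,-41.5,-6.5,-10,1.4,0,-41.5,-6.5,-10,1.4,0,-41.5,-6.5,-10,1.4,0,-41.5,-6.5,-10,1.4,0,-41.5,-6.5,-10,1.4]}}

```text
time: 2.85
eef_pos: [0.5492, 0.3244, 0.3062]
tcp_rot: [2.389, 2.04, 0.002]
ft_force: [0.9, -0.1, -0.3]
finger_gap: 0.0007
finger_force: 0.0
```

Run:
```python
from h import *
f,K=cam("wrist"); cv2.imwrite("pics/w1.png",f["frame"]); np.savez("w1.npz",K=K,R=f["R"],t=f["t"])
d=np.load("top.npz"); g=dict(R=d["R"],t=d["t"]);Kt=d["K"]
print("flask",ray(g,Kt,(224.8,232.4),.148),"noz",ray(g,Kt,(135.2,236),.207),"stop",ray(g,Kt,(455.6,271.4),.086),"can",ray(g,Kt,(523,259.6),.176), "small", ray(g,Kt,(408.5,267.5),.074))
print("pred noz",proj(f,K,(.549,.324,.207)),"flask",proj(f,K,(.549,.169,.148)))
o=manip.get_obs();print({k:np.round(v,3).tolist() for k,v in o.items()})
```

```text
flask [0.56522113 0.16510997 0.148     ] noz [0.54864699 0.31207252 0.207     ] stop [ 0.49921868 -0.29411917  0.086     ] can [ 0.51659344 -0.39460678  0.176     ] small [ 0.50712607 -0.20003461  0.074     ]
pred noz [317.81609552 244.22886918] flask [339.48694018 361.82553986]
{'time': 2.9, 'qpos': [0.444, 0.295, 0.93, 0.0, 1.916, 0.603], 'joint_vel': [-0.005, 0.005, -0.001, -0.003, -0.001, 0.004], 'tau': [-0.108, -42.466, -30.056, 0.061, -0.036, -0.007], 'eef_pos': [0.549, 0.324, 0.306], 'tcp_rot': [2.39, 2.039, 0.002], 'ft_force': [0.4, 0.504, -0.064], 'wrist_torque': [-0.096, 0.123, 0.009], 'finger_force': 0.0, 'finger_gap': 0.001}
```

View pics/w1.png

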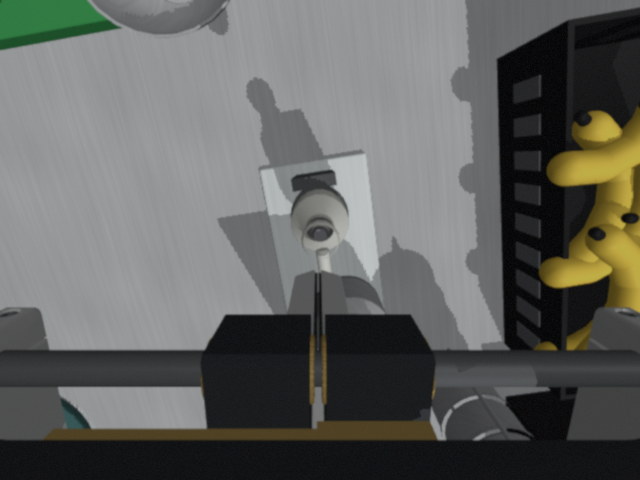

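Run:
```python
from h import *
f,K=cam("wrist")
print(ray(f,K,(320,236),.207),ray(f,K,(302,236),.207),ray(f,K,(338,236),.207),ray(f,K,(320,218),.207),ray(f,K,(320,254),.207))
for uv in [(261,168),(365,152)]: print(ray(f,K,uv,.008))
cv2.imwrite("pics/w1c.png",cv2.resize(f["frame"][140:290,240:400],None,fx=4,fy=4,interpolation=cv2.INTER_CUBIC))
```

```text
[0.55207956 0.3307184  0.207     ] [0.53704865 0.33314024 0.207     ] [0.5671104  0.32829656 0.207     ] [0.55450805 0.34595869 0.207     ] [0.54958477 0.31506203 0.207     ]
[0.48077834 0.39236801 0.008     ]
[0.62523208 0.39072256 0.008     ]
```

View pics/w1c.png

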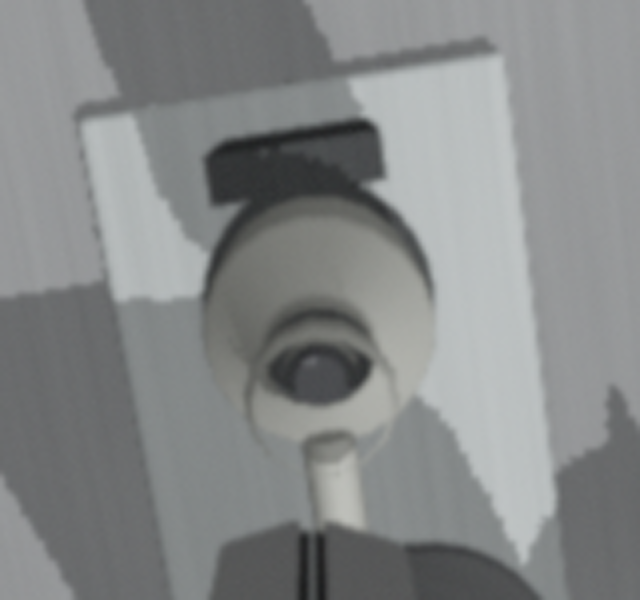

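The wrist crop shows the cap's rim spanning about 37 px (about 31 mm, as stated), centred at wrist pixel (320.5,236), with the spout pointing at the flask. So the cap centre is about (0.552,0.329). Pressing.

>>> {"name": "drive_tool", "arguments": {"steps": [0,0.4,0.2,0,0,0,0.4,0.2,4,0,0,0.4,0.2,8,0,0,0.4,0.2,9.4,0,0,0.4,0.2,9.9,0,0,0.4,0.2,10.2,0,0,0.4,0.2,10.4,0,0,0.4,0.2,10.6,0,0,0.4,0.2,10.6,0,0,0.4,0.2,10.6,0]}}

```text
time: 3.78
eef_pos: [0.5537, 0.3276, 0.2016]
tcp_rot: [2.392, 2.035, 0.006]
ft_force: [-2.1, -0.1, 4.3]
finger_gap: 0.0005
finger_force: 1.8
```

>>> {"name": "drive_tool", "arguments": {"steps": [0,0,0,0.15,0,0,0,0,0.3,0,0,0,0,0.4,0,0,0,0,0.4,0,0,0,0,0.4,0,0,0,0,0.4,0]}}

```text
time: 4.28
eef_pos: [0.5538, 0.3276, 0.1992]
tcp_rot: [2.392, 2.035, 0.009]
ft_force: [-3.1, -1.0, 10.5]
finger_gap: -0.0
finger_force: 5.5
```

>>> {"name": "drive_tool", "arguments": {"steps": [0,0,0,-0.5,0,0,0,0,-1.2,0,0,0,0,-3,0,0,0,0,-7,0,0,0,0,-11,0,0,0,0,-15,0,0,0,0,-18,0,0,0,0,-18,0,0,0,0,-18,0]}}

```text
time: 5.03
eef_pos: [0.554, 0.3272, 0.3777]
tcp_rot: [2.392, 2.034, 0.008]
ft_force: [0.0, 0.5, -0.8]
finger_gap: 0.0007
finger_force: 0.0
```

Run:
```python
from h import *
o=manip.get_obs();print(o["eef_pos"],o["tcp_rot"],o["qpos"])
f,K=cam("top"); 
m=f["frame"]; 
for n in["nozzle_top","stopper"]:
  print([(np.round(d["xyz"],3).tolist(),round(d["conf"],2)) for d in manip.look_for(n,"top")[:2]])
```

```text
[0.55395972 0.32715809 0.37766079] [2.3920205  2.03404885 0.00787383] [ 4.45549174e-01  3.47327162e-01  7.18827775e-01 -3.63496870e-04
  2.07016455e+00  6.06778951e-01]
[([0.547, 0.306, 0.2], 0.71), ([0.507, -0.198, 0.073], 0.54)]
[([0.498, -0.286, 0.086], 0.82)]
```

>>> {"name": "drive_tool", "arguments": {"steps": [0,-15.7,3.2,0,0,0,-15.7,3.2,0,0,0,-15.7,3.2,0,0,0,-15.7,3.2,0,0,0,-15.7,3.2,0,0,0,-15.7,3.2,0,0,0,-15.7,3.2,0,0]}}

```text
time: 5.77
eef_pos: [0.5591, 0.1671, 0.3736]
tcp_rot: [-2.391, -2.034, 0.004]
ft_force: [0.3, 0.7, 0.3]
finger_gap: 0.0003
finger_force: 0.0
```

Run:
```python
from h import *
f,K=cam("wrist"); cv2.imwrite("pics/w2.png",f["frame"]); np.savez("w2.npz",K=K,R=f["R"],t=f["t"])
print(manip.get_obs()["eef_pos"],"pred flask",proj(f,K,(.56,.167,.148)))
```

```text
[0.55913885 0.16774465 0.37389838] pred flask [319.33760325 217.27875559]
```

View pics/w2.png

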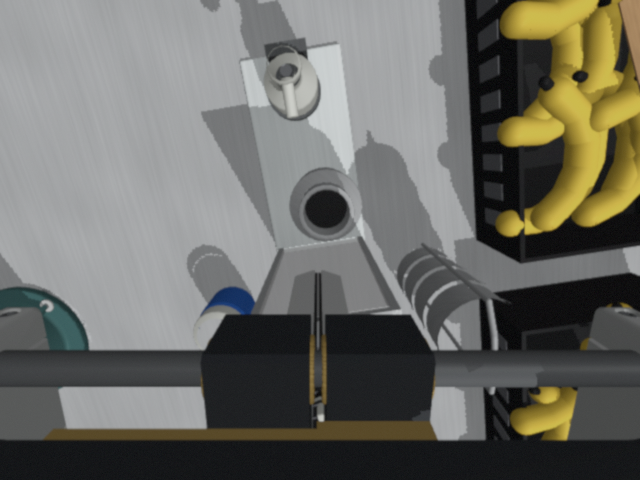

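The wrist view has the flask mouth at about (326,209), close to the predicted (319,217). The screen's top edge is just below it and the tiffin is at right. I'll refine by fitting the known rim circle to the image edges in both cameras.

```bash
cat >> h.py <<'E'
def fit(f,K,c0,z,radii,span=.02,step=.001,arc=(0,360)):
    g=cv2.GaussianBlur(cv2.cvtColor(f["frame"],cv2.COLOR_BGR2GRAY),(0,0),1.0).astype(np.float32)
    a=np.radians(np.linspace(*arc,120)); R=[]
    n=np.arange(-span,span+step/2,step)
    def samp(c,r):
        P=np.c_[c[0]+r*np.cos(a),c[1]+r*np.sin(a),0*a+z]@f["R"].T+f["t"]; q=(P@K.T); q=(q[:,:2]/q[:,2:]).astype(np.float32)
        return cv2.remap(g,q[:,0],q[:,1],cv2.INTER_LINEAR).ravel()
    for dx in n:
        for dy in n:
            c=(c0[0]+dx,c0[1]+dy)
            R.append((sum(np.mean(np.clip(abs(samp(c,r+.0015)-samp(c,r-.0015)),0,25)) for r in radii),*c))
    R.sort(reverse=True); return np.round(R[:4],4).tolist()
E
python3 - <<'E'
from h import *
for n in ["wrist","top"]:
    f,K=cam(n)
    for rr in [(.034,.028),(.034,),(.028,)]: print(n,rr,fit(f,K,(.562,.167),.148,rr)[:3])
E
python3 - <<'E'
from h import *
f,K=cam("wrist")
for uv in [(326,209)]: print(ray(f,K,uv,.148))
E
```

```text
wrist (0.034, 0.028) [[38.1257, 0.57, 0.171], [37.2381, 0.569, 0.171], [37.0677, 0.57, 0.17]]
wrist (0.034,) [[17.506, 0.561, 0.172], [17.2481, 0.562, 0.171], [17.1467, 0.561, 0.171]]
wrist (0.028,) [[24.5003, 0.569, 0.172], [24.4086, 0.57, 0.172], [24.3055, 0.57, 0.171]]
top (0.034, 0.028) [[40.7815, 0.57, 0.17], [40.3647, 0.569, 0.17], [39.8829, 0.57, 0.171]]
top (0.034,) [[17.8529, 0.562, 0.174], [17.8363, 0.563, 0.174], [17.7925, 0.562, 0.175]]
top (0.028,) [[25.0, 0.571, 0.17], [25.0, 0.57, 0.17], [25.0, 0.57, 0.169]]
[0.56995857 0.17674243 0.148     ]
```

Run:
```python
from h import *
out=[]
for n in ["wrist","top"]:
    f,K=cam(n); S=6
    u=proj(f,K,(.565,.169,.148)).astype(int); x0,y0=u[0]-33,u[1]-33
    im=cv2.resize(f["frame"][y0:y0+66,x0:x0+66],None,fx=S,fy=S,interpolation=cv2.INTER_CUBIC)
    for c,r in [((.570,.1705,.148),.028),((.570,.1705,.148),.034)]:
        P=[(proj(f,K,(c[0]+r*np.cos(a),c[1]+r*np.sin(a),c[2]))-(x0,y0)+.5)*S for a in np.linspace(0,6.28,60)]
        for p in P: cv2.circle(im,tuple(int(v) for v in p),1,(0,0,255),-1)
    out.append(im)
cv2.imwrite("pics/ov.png",np.hstack(out))
```

```text
(no output)
```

View pics/ov.png

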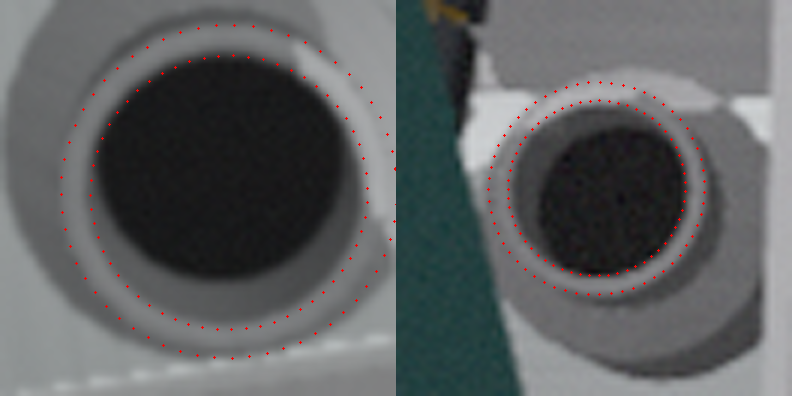

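The overlay matches the rim in both views, so the flask mouth is at (0.570,0.1705,0.148). Next, hover over the stopper.

>>> {"name": "drive_tool", "arguments": {"steps": [0,-46.2,1.3,0,0,0,-46.2,1.3,0,0,0,-46.2,1.3,0,0,0,-46.2,1.3,0,0,0,-46.2,1.3,0,0,0,-46.2,1.3,0,0,5,-46.2,1.3,0,0,5,-46.2,1.3,0,0,5,-46.2,1.3,0,0,5,-46.2,1.3,0,0,5,-46.2,1.3,0,0,5,-46.2,1.3,0,0,5,-46.2,1.3,6,0,5,-46.2,1.3,13,0,5,-46.2,1.3,13,0,5,-46.2,1.3,13,0,5,-46.2,1.3,13,0]}}

```text
time: 7.48
eef_pos: [0.4967, -0.2891, 0.241]
tcp_rot: [-2.384, -2.031, 0.003]
ft_force: [0.5, 0.3, -0.1]
finger_gap: 0.0495
finger_force: 0.0
```

Run:
```python
from h import *
o=manip.get_obs();print(o["eef_pos"],o["tcp_rot"],o["qpos"])
f,K=cam("wrist"); cv2.imwrite("pics/w3.png",f["frame"])
print("pred",proj(f,K,(.499,-.292,.086)))
for n in ["stopper"]:
  for d in manip.outline_of(n,"wrist")[:2]:
    ys,xs=np.nonzero(d["region"]); print(n,d["conf"],len(xs),cv2.minAreaRect(np.c_[xs,ys].astype(np.float32)))
  print([(np.round(d["xyz"],3).tolist(),round(d["conf"],2)) for d in manip.look_for(n,"wrist")[:2]])
print(fit(f,K,(.499,-.292),.051,(.036,)))
```

```text
[ 0.49670875 -0.28908998  0.24097823] [-2.38446432 -2.03068171  0.00325106] [-6.25891687e-01  1.46480893e-01  1.23568678e+00  2.66505146e-04
  1.76924795e+00 -4.65923482e-01]
pred [322.08067921 232.89945118]
stopper 0.91 1021 ((324.4276123046875, 230.52037048339844), (17.55154037475586, 60.83583068847656), 2.726310968399048)
[([0.498, -0.287, 0.084], 0.79)]
[[14.1237, 0.48, -0.277], [14.1211, 0.481, -0.277], [14.1004, 0.479, -0.278], [14.0986, 0.48, -0.278]]
```

View pics/w3.png

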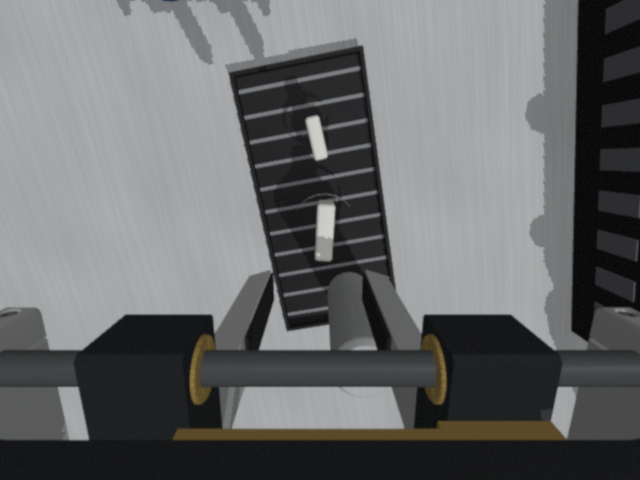

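The bar runs from about (326,200) to (323.5,261), almost parallel to the tool x axis. The canister sits between the fingers' images at (347,300).

Run:
```python
from h import *
f,K=cam("wrist"); print("cam",-f["R"].T@f["t"])
d=manip.outline_of("stopper","wrist")[0]["region"]; g=cv2.cvtColor(f["frame"],cv2.COLOR_BGR2GRAY)
ys,xs=np.nonzero((g>115)&(np.add.outer(abs(np.arange(480)-231)<40,0*np.arange(640)).astype(bool))&(abs(np.arange(640)-325)<18)[None])
r=cv2.minAreaRect(np.c_[xs,ys].astype(np.float32)); print(r,len(xs))
A=ray(f,K,(326,200.5),.086);B=ray(f,K,(323.5,261.5),.086);print(A,B,np.linalg.norm(A-B),(A+B)/2)
for y in range(196,268,4): print(y,g[y,312:340:2])
```

```text
cam [ 0.51052328 -0.21957199  0.42916801]
((325.5, 223.0), (62.0, 33.0), 90.0) 956
[ 0.51399445 -0.26612709  0.086     ] [ 0.50128199 -0.33000891  0.086     ] 0.06513442212693665 [ 0.50763822 -0.298068    0.086     ]
196 [ 83  99 101 101 105 105 104  91  73  81  57  55  65  59]
200 [146 171 170 167 166 164 163 154  74  24  26  36  38  40]
204 [174 198 200 200 201 202 203 197 119  27  33  38  40  40]
208 [178 199 199 201 201 203 203 192  89  25  29  38  37  40]
212 [181 199 200 201 202 204 204 190  74  23  31  38  40  40]
216 [184 199 200 202 202 203 203 189  90  78  84 114 119 116]
220 [189 200 200 202 203 204 204 183  58  30  35  41  41  39]
224 [191 200 202 202 203 204 203 175  47  24  29  37  41  39]
228 [194 200 201 203 203 205 203 150  35  25  26  25  39  38]
232 [151 153 152 167 174 174 190 130  29  24  24  25  27  39]
236 [147 151 150 151 151 152 147  90  32  38  46  56  68  75]
240 [148 151 150 151 151 151 145  99  66  59  52  41  34  28]
244 [149 151 150 150 152 150 140  67  26  23  24  22  19  24]
248 [190 156 150 151 151 151 139  57  23  22  22  24  22  25]
252 [147 149 148 149 149 149 132  41  23  22  23  24  22  19]
256 [28 31 31 32 37 36 27 26 24 25 26 29 38 45]
260 [32 41 51 56 72 74 78 80 80 78 76 65 58 50]
264 [62 55 46 40 30 28 25 23 23 21 23 23 25 22]
```

Run:
```python
from h import *
for i in range(3):
    f,K=cam("wrist"); im=f["frame"]; g=cv2.cvtColor(im,cv2.COLOR_BGR2GRAY)
    m=((g>115)).astype(np.uint8); m[:, :285]=0; m[:,360:]=0; m[:188]=0; m[272:]=0
    n,l,s,c=cv2.connectedComponentsWithStats(m); k=1+s[1:,4].argmax()
    ys,xs=np.nonzero(l==k); r=cv2.minAreaRect(np.c_[xs,ys].astype(np.float32))
    o=manip.get_obs(); print(np.round(r[0],1),np.round(r[1],1),r[2],s[k],"eef",o["eef_pos"].round(4) if hasattr(o["eef_pos"],"round") else o["eef_pos"],"cam",(-f["R"].T@f["t"]).round(4),f["R"][2].round(3))
    old=cv2.imread("pics/w3.png"); print(cv2.absdiff(im,old).mean())
    bx=cv2.boxPoints(r); W=np.array([ray(f,K,b,.086) for b in bx]); print(W.round(4).tolist(),W.mean(0).round(4))
```

```text
[318.2 225.5] [17.2 55.4] 1.7899105548858643 [309 198  19  56 923] eef [ 0.5    -0.2922  0.2501] cam [ 0.5104 -0.2197  0.4293] [-0.033 -0.248 -0.968]
9.291124131944445
[[0.4874, -0.3184, 0.086], [0.499, -0.2609, 0.086], [0.5161, -0.2643, 0.086], [0.5053, -0.322, 0.086]] [ 0.502  -0.2914  0.086 ]
[318.7 225.8] [17.4 56.2] 2.4895527362823486 [310 198  19  57 934] eef [ 0.4996 -0.292   0.2492] cam [ 0.5103 -0.2198  0.4286] [-0.034 -0.248 -0.968]
8.914513888888889
[[0.4869, -0.3186, 0.086], [0.4993, -0.2606, 0.086], [0.5165, -0.2642, 0.086], [0.5049, -0.3225, 0.086]] [ 0.5019 -0.2915  0.086 ]
[319.1 226.1] [17.4 56.5] 3.1798300743103027 [310 198  20  57 940] eef [ 0.4992 -0.2918  0.2483] cam [ 0.5102 -0.2198  0.4278] [-0.035 -0.247 -0.968]
8.42323459201389
[[0.4864, -0.3184, 0.086], [0.4995, -0.2604, 0.086], [0.5167, -0.2642, 0.086], [0.5043, -0.3225, 0.086]] [ 0.5017 -0.2914  0.086 ]
```

>>> {"name": "drive_tool", "arguments": {"steps": [5,0,0,0,0.04,5,0,0,0,0.04,5,0,0,0,0.04,5,0,0,0,0.04,5,0,0,0,0.04,5,0,0,0,0.04,5,0,0,0,0.04,5,0,0,0,0.04,5,0,0,0,0.04,5,0,0,0,0.04]}}

```text
time: 8.72
eef_pos: [0.4981, -0.2912, 0.2454]
tcp_rot: [-2.433, -1.987, -0.0]
ft_force: [0.3, 0.3, -1.1]
finger_gap: 0.0499
finger_force: 0.0
```

```bash
cat > bar.py <<'E'
from h import *
for i in range(2):
    f,K=cam("wrist"); im=f["frame"]; g=cv2.cvtColor(im,cv2.COLOR_BGR2GRAY)
    m=((g>115)).astype(np.uint8); m[:, :285]=0; m[:,360:]=0; m[:188]=0; m[272:]=0
    n,l,s,c=cv2.connectedComponentsWithStats(m); k=1+s[1:,4].argmax()
    ys,xs=np.nonzero(l==k); r=cv2.minAreaRect(np.c_[xs,ys].astype(np.float32))
    o=manip.get_obs(); print("eef",np.round(o["eef_pos"],4),np.round(o["tcp_rot"],3))
    bx=cv2.boxPoints(r); W=np.array([ray(f,K,b,.086) for b in bx]); print(W.round(4).tolist(),W.mean(0).round(4))
E
python3 bar.py
```

```text
eef [ 0.4982 -0.2912  0.2454] [-2.433 -1.987 -0.   ]
[[0.4871, -0.3185, 0.086], [0.4991, -0.2612, 0.086], [0.5158, -0.2647, 0.086], [0.5045, -0.3221, 0.086]] [ 0.5016 -0.2916  0.086 ]
eef [ 0.4982 -0.2912  0.2454] [-2.433 -1.987 -0.   ]
[[0.4871, -0.3185, 0.086], [0.4991, -0.2612, 0.086], [0.5158, -0.2647, 0.086], [0.5045, -0.3221, 0.086]] [ 0.5016 -0.2916  0.086 ]
```

>>> {"name": "drive_tool", "arguments": {"steps": [5,0,0.35,4,0,5,0,0.35,8,0,5,0,0.35,12,0,5,0,0.35,15,0,5,0,0.35,17,0,5,0,0.35,18,0,5,0,0.35,18.4,0,5,0,0.35,18.7,0,5,0,0.35,18.7,0,5,0,0.35,18.7,0,5,0,0.35,18.7,0]}}

```text
time: 9.73
eef_pos: [0.5026, -0.2927, 0.0604]
tcp_rot: [2.431, 1.985, 0.002]
ft_force: [-0.3, 0.1, -1.0]
finger_gap: 0.0501
finger_force: 0.0
```

>>> {"name": "drive_tool", "arguments": {"steps": [5,0,-0.1,0.2,0,5,0,-0.1,0.2,0,1.5,0,-0.1,0.2,0,1.5,0,-0.1,0.2,0,1.5,0,-0.1,0.2,0,1.5,0,-0.1,0.2,0,1.5,0,-0.1,0.2,0,1.5,0,-0.1,0.2,0,1.5,0,-0.1,0.2,0,1.5,0,-0.1,0.2,0], "force": 35}}

```text
time: 10.57
eef_pos: [0.5005, -0.2916, 0.0563]
tcp_rot: [-2.433, -1.987, 0.0]
ft_force: [1.0, -0.2, -0.2]
finger_gap: 0.0179
finger_force: 35.0
```

>>> {"name": "drive_tool", "arguments": {"steps": [1.5,0,0,-1,0,1.5,0,0,-3,0,1.5,0,0,-6,0,1.5,0,0,-9,0,1.5,0,0,-12,0,1.5,0,0,-15,0,1.5,0,0,-18,0,1.5,0,0,-21,0,1.5,0,0,-24,0,1.5,0,0,-27,0,1.5,0,0,-30,0,1.5,0,0,-32,0,1.5,0,0,-32,0,1.5,0,0,-32,0]}}

```text
time: 11.73
eef_pos: [0.5008, -0.2918, 0.3778]
tcp_rot: [2.431, 1.986, 0.001]
ft_force: [-0.7, -0.6, -1.7]
finger_gap: 0.0178
finger_force: 35.0
```

>>> {"name": "drive_tool", "arguments": {"steps": [1.5,2,-0.1,0,0,1.5,5,-0.3,0,0,1.5,8.5,-0.4,0,0,1.5,12,-0.6,0,0,1.5,15.5,-0.8,0,0,1.5,19,-1,0,0,1.5,22.5,-1.2,0,0,1.5,26,-1.4,0,0,1.5,29.5,-1.6,0,0,1.5,33,-1.7,0,0,1.5,36.5,-1.9,0,0,1.5,40,-2.1,0,0,1.5,43,-2.2,0,0,1.5,45.5,-2.4,0,0,1.5,46.7,-2.4,0,0,1.5,46.7,-2.4,0,0,1.5,46.7,-2.4,0,0,1.5,46.7,-2.4,0,0,1.5,46.7,-2.4,0,0,1.5,46.7,-2.4,0,0]}}

```text
time: 13.4
eef_pos: [0.5704, 0.1692, 0.3769]
tcp_rot: [2.435, 1.984, 0.001]
ft_force: [0.1, -0.3, -1.6]
finger_gap: 0.0179
finger_force: 35.0
```

Run:
```python
from h import *
f,K=cam("wrist"); cv2.imwrite("pics/w4.png",f["frame"])
o=manip.get_obs();print(o["eef_pos"],o["tcp_rot"],o["wrist_torque"],o["ft_force"])
print(proj(f,K,(.570,.1705,.148)))
```

```text
[0.57037904 0.16933223 0.37691291] [2.43475524e+00 1.98461896e+00 8.43335004e-04] [-0.11905041  0.07221433 -0.00057742] [-0.19661445  1.23684527 -1.46938589]
[317.43687708 215.91083917]
```

View pics/w4.png

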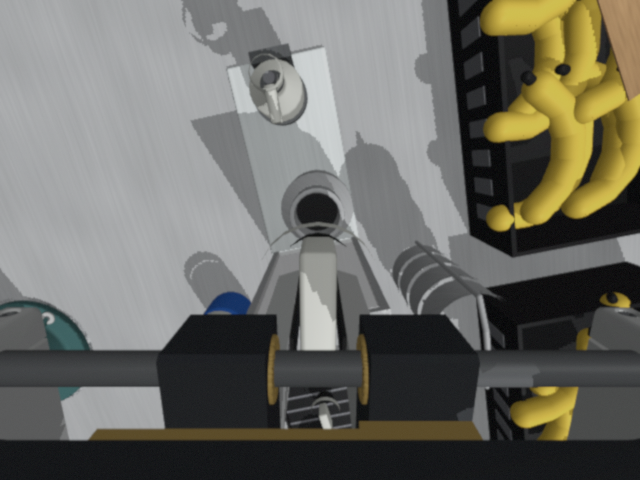

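The stopper is held straight in the fingers, with its bar at (318,240–330). The flask mouth is right ahead at (318,212), as predicted. I'll check the bar's position in the grip before lowering.

Run:
```python
from h import *
f,K=cam("wrist"); o=manip.get_obs(); e=np.array(o["eef_pos"]); 
from scipy.spatial.transform import Rotation as Ro
T=Ro.from_rotvec(o["tcp_rot"]).as_matrix(); x,y=T[:,0],T[:,1]
for s in(-1,1): print("far corner",proj(f,K,e+.03*x+s*.009*y+[0,0,.030]),"flange side",proj(f,K,e+s*.036*y+[0,0,-.005]))
print("flange far",proj(f,K,e+.036*x+[0,0,-.005]))
g=cv2.cvtColor(f["frame"],cv2.COLOR_BGR2GRAY)
print("col318",list(zip(range(222,256),g[222:256,318].tolist()))); print("row250",g[250,290:348].tolist())
for rr in [(.034,.028),(.028,)]: print(fit(f,K,(.570,.1705),.148,rr,span=.008,arc=(0,180))[:3])
```

```text
far corner [298.54474434 251.01989725] flange side [256.15338294 284.35229673]
far corner [337.84829702 250.95638504] flange side [380.22194206 284.16628882]
flange far [318.0782674  223.30946015]
col318 [(222, 96), (223, 110), (224, 105), (225, 80), (226, 48), (227, 30), (228, 27), (229, 30), (230, 48), (231, 67), (232, 57), (233, 34), (234, 20), (235, 21), (236, 54), (237, 93), (238, 108), (239, 111), (240, 112), (241, 111), (242, 112), (243, 112), (244, 113), (245, 112), (246, 112), (247, 114), (248, 114), (249, 114), (250, 115), (251, 119), (252, 128), (253, 139), (254, 148), (255, 151)]
row250 [153, 158, 160, 157, 155, 152, 149, 148, 146, 140, 118, 101, 100, 104, 107, 111, 112, 114, 114, 114, 113, 115, 114, 114, 114, 113, 115, 114, 115, 115, 115, 114, 115, 115, 115, 115, 115, 116, 114, 114, 115, 115, 115, 117, 116, 118, 127, 130, 130, 130, 130, 131, 131, 131, 130, 131, 131, 130]
[[40.5673, 0.569, 0.1705], [39.8699, 0.57, 0.1705], [38.2929, 0.569, 0.1695]]
[[25.0, 0.57, 0.1725], [25.0, 0.569, 0.1735], [24.9979, 0.569, 0.1725]]
```

Grip position is within 1 mm of expected. Lowering to about 13 mm inside the neck.

>>> {"name": "drive_tool", "arguments": {"steps": [1.5,0.15,-0.1,2,0,1.5,0.15,-0.1,5,0,1.5,0.15,-0.1,8,0,1.5,0.15,-0.1,11,0,1.5,0.15,-0.1,13.5,0,1.5,0.15,-0.1,15.5,0,1.5,0.15,-0.1,16.5,0,1.5,0.15,-0.1,17,0,1.5,0.15,-0.1,17.5,0,1.5,0.15,-0.1,18,0,1.5,0.15,-0.1,18.5,0,1.5,0.15,-0.1,19,0,1.5,0.15,-0.1,19,0,1.5,0.15,-0.1,19,0,1.5,0.15,-0.1,19,0,1.5,0.15,-0.1,19,0]}}

```text
time: 14.83
eef_pos: [0.5699, 0.1725, 0.187]
tcp_rot: [2.433, 1.987, 0.001]
ft_force: [0.4, 0.2, -0.6]
finger_gap: 0.018
finger_force: 35.0
```

>>> {"name": "drive_tool", "arguments": {"steps": [1.5,-0.1,0,0.3,0,1.5,-0.1,0,0.6,0,1.5,-0.1,0,0.9,0,1.5,-0.1,0,1.2,0,1.5,-0.1,0,1.5,0,1.5,-0.1,0,1.7,0,1.5,-0.1,0,1.9,0,1.5,-0.1,0,2.1,0,1.5,-0.1,0,2.1,0,1.5,-0.1,0,2.1,0]}}

```text
time: 15.67
eef_pos: [0.5694, 0.1714, 0.1654]
tcp_rot: [-2.433, -1.987, 0.0]
ft_force: [-0.1, -0.7, -0.8]
finger_gap: 0.0176
finger_force: 35.0
```

>>> {"name": "drive_tool", "arguments": {"steps": [1.5,0,0,0.1,0,1.5,0,0,0.2,0,1.5,0,0,0.3,0,1.5,0,0,0.4,0,1.5,0,0,0.4,0,1.5,0,0,0.4,0,1.5,0,0,0.4,0]}}

```text
time: 16.25
eef_pos: [0.5696, 0.1714, 0.1632]
tcp_rot: [2.433, 1.987, 0.002]
ft_force: [-1.8, -0.3, 5.4]
finger_gap: 0.018
finger_force: 35.0
```

Contact of 5 N at TCP z 0.163, exactly the flush height. Release and retreat.

>>> {"name": "drive_tool", "arguments": {"steps": [1.5,0,0,-0.2,0,4,0,0,-0.2,0,4,0,0,-0.2,0,4,0,0,-0.2,0,4,0,0,-0.2,0,4,0,0,-1,0,4,0,0,-2,0,4,0,0,-4,0,4,0,0,-7,0,4,0,0,-10,0,4,0,0,-14,0,4,0,0,-18,0,4,0,0,-21.5,0,4,0,0,-21.5,0,4,0,0,-21.5,0,4,0,0,-21.5,0]}}

```text
time: 17.58
eef_pos: [0.5695, 0.1713, 0.3766]
tcp_rot: [2.433, 1.987, 0.001]
ft_force: [-0.4, 0.8, -1.3]
finger_gap: 0.0403
finger_force: 0.0
```

Run:
```python
from h import *
f,K=cam("wrist"); im=f["frame"][130:310,220:420]
cv2.imwrite("pics/w5.png",cv2.resize(im,None,fx=3,fy=3,interpolation=cv2.INTER_CUBIC))
g=cv2.cvtColor(f["frame"],cv2.COLOR_BGR2GRAY)
o=manip.get_obs();print(o["eef_pos"],"bar",[proj(f,K,(.5697,.171,z)).round(1)-[220,130] for z in(.193,.158)])
from scipy.spatial.transform import Rotation as Ro
T=Ro.from_rotvec(o["tcp_rot"]).as_matrix();c=np.array([.5697,.171,.193])
print("bar corners x3 in crop",[((proj(f,K,c+a*.03*T[:,0]+b*.009*T[:,1])-[220,130])*3).round().tolist() for a in(-1,1) for b in(-1,1)])
print("flange",fit(f,K,(.5697,.171),.158,(.036,),span=.01)[:3])
for n in ["stopper","flask"]: print(n,[(np.round(d["xyz"],3).tolist(),round(d["conf"],2)) for d in manip.look_for(n,"wrist")[:2]])
```

```text
[0.5692035  0.17131726 0.37510331] bar [array([98.3, 94.5]), array([98.2, 88.7])]
bar corners x3 in crop [[271.0, 363.0], [319.0, 363.0], [270.0, 201.0], [320.0, 201.0]]
flange [[14.7753, 0.5627, 0.181], [14.7538, 0.5627, 0.18], [14.6129, 0.5627, 0.179]]
stopper [([0.567, 0.175, 0.19], 0.6)]
flask [([0.696, 0.059, 0.141], 0.69), ([0.574, 0.175, 0.106], 0.57)]
```

View pics/w5.png

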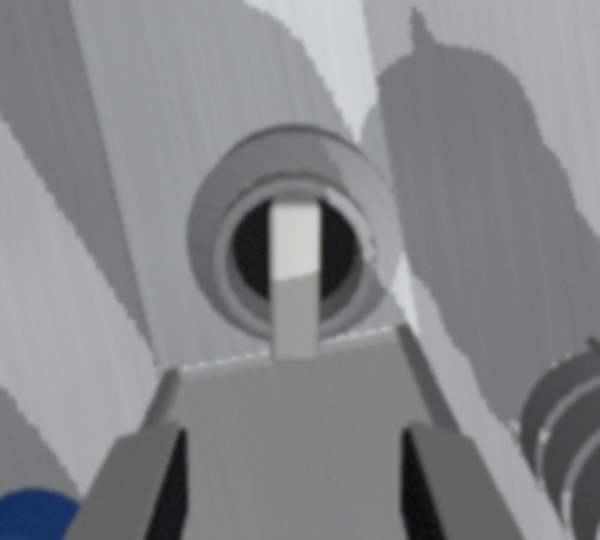

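The bar top matches the prediction for a seated stopper to within about 1 px. As a cheap height check, I'll touch the bar's top with the shut fingers (flush means z = 0.193).

>>> {"name": "drive_tool", "arguments": {"steps": [0,0,0,3,0,0,0,0,6,0,0,0,0,9,0,0,0,0,12,0,0,0,0,14.5,0,0,0,0,16.5,0,0,0,0,17.5,0,0,0,0,18,0,0,0,0,18.3,0,0,0,0,18.5,0,0,0,0,18.5,0,0,0,0,18.5,0]}}

```text
time: 18.73
eef_pos: [0.5703, 0.1716, 0.1933]
tcp_rot: [2.432, 1.986, 0.005]
ft_force: [-0.4, 0.4, 2.1]
finger_gap: 0.0009
finger_force: 1.6
```

Contact at z = 0.193, so it's flush. Retreat.

>>> {"name": "drive_tool", "arguments": {"steps": [0,0,0,-1,0,0,0,0,-3,0,0,0,0,-6,0,0,0,0,-10,0,0,0,0,-14,0,0,0,0,-17,0,0,0,0,-17,0,0,0,0,-17,0,0,0,0,-17,0,0,0,0,-17,0]}}

```text
time: 19.57
eef_pos: [0.5692, 0.1713, 0.3592]
tcp_rot: [-2.432, -1.986, 0.005]
ft_force: [-1.1, 0.5, -0.5]
finger_gap: 0.0004
finger_force: 0.0
```

```bash
python3 -c "
from h import *
o=manip.get_obs();print(o['eef_pos'],o['time']);print(manip.sign_off())"
```

```text
[0.56915889 0.17125779 0.35921996] 19.5667
the job is handed in; nothing more can be done
None
```

The job is handed in at about 19.6 s; no verdict came back. I pressed the pump head to its stop and lifted clear, then lowered the larger stopper into the flask; its grip bar's top measured z = 0.193 m by touch, which is the flush height.

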